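# Gauge a bead strip under the bench micrometer

## Task

Lay the bead strip, the longest of the three wooden blanks, flat on the micrometer's granite base with one end squarely under the spindle. Then close the spindle on it with the ratchet knob on top, turning clockwise until the ratchet has slipped on the clamped strip by at least a tenth of a turn in all. Do not force the spindle onto the strip by pushing down or by turning the thimble; leave the strip clamped and everything else where it is.

Things in the scene. Friction and masses are not known exactly. Their poses are not given: they have to be found in the camera images.
- stand: Fixed bench micrometer: dark granite base 200 x 110 x 40 mm, a 20 mm steel column, an arm with an upright micrometer head. Origin on the bench below the spindle axis; z up, x towards the column (axis at x = 45 mm, top 124 mm up). Granite: x -135 to 65, y -55 to 55 mm. Arm 77 to 103 mm up, with a 30 mm round collar about the spindle: the strip comes in from the -x side, sliding on the granite
- spindle: Steel spindle, 8 mm thick, that comes straight down out of the arm without rotating. Origin at the centre of its flat lower (measuring) face, z up. At the start it is open, the face 11 to 12.5 mm above the granite
- knob (a point): Centre of the ratchet knob, topmost: dark knurled upright cylinder 16 mm across, 22 mm tall, on the spindle axis, 162 to 184 mm above the bench when the face is 13 mm open. Turned clockwise from above it drives thimble and spindle, all going down together 10 mm a turn (1.59 mm per rad). On the strip it slips and stays at its height; the spindle then presses about 7.5 N.
- thimble_mid (a point): Centre of the bright thimble below the knob, 20 mm across, 37 mm tall, its top 2 mm under the knob. It is geared to the spindle with no ratchet: turning it, or pushing down on knob or thimble, squeezes the strip with no limit (over 14 N spoils it). The screw drags with 0.018 N m, the ratchet lets go at 0.030 N m; pulling up on the knob with over 7 N makes it slip too early. The screw stays where it is left
- ratchet (a joint): Angle (rad) by which the knob has slipped on the thimble; 0 at the start, does not change while the thimble follows, grows as the knob slips clockwise. It has no end stop; slipping further does no harm
- strip_mid (a point): Centre of the bead strip: a loose flat light-wood bar 180 mm long (x), 16 mm wide (y), 8 mm thick (z), 18 to 34 g, both ends alike. It lies flat on the bead board; this point is 4 mm above its underside
- board: Bead board, fixed: a grey-faced wooden board 250 (x) x 280 (y) x 10 mm. Origin at the centre of its underside. Three light-wood blanks lie on it in any order, roughly along its x, about 90 mm apart
- stick_mid (a point): Centre of another blank on the board, to be left alone: a square stick 125 x 14 x 14 mm
- slat_mid (a point): Centre of another blank on the board, to be left alone: a short broad slat 110 x 26 x 6 mm
- jar: Amber glass jar, 60 mm across, 85 mm tall, to be left alone. Origin under its centre
- pinecone: Pine cone, 46 mm across, 55 mm tall, to be left alone. Origin under its centre
- dish: Blue bowl, 90 mm across, 28 mm tall, to be left alone. Origin under its centre
- bell: Brass hand bell, 48 mm across, 84 mm tall, to be left alone. Origin under its centre
- bead: Big wooden bead, 26 mm across, 20 mm tall, to be left alone. Origin under its centre
Things that resemble listed ones, but are neither listed nor needed, are in the scene too. Leave any orange look-alike of the part that bears strip_mid alone.

How it is judged:
By the outcome, as a careful person would: the job done as asked, in the order asked, and still so for the second after the job is handed in, with the robot touching nothing.
It also fails if it takes over 72 s, if anything falls off the work surface, if the arm or the gripper's body presses on something with over 40 N, if the wrist force passes 120 N, or if a joint passes its speed limit or range.

## Robot

A 6-joint arm with a two-finger parallel gripper is mounted at the origin on the work surface. World frame = base frame: x ahead of the robot, y to its left, z up, the work surface at z = 0. Lengths are in mm, angles in rad, forces in N, time in s.
With the tool pointing down it reaches from about 425 to 1125 mm from the base axis. Payload 14.9 kg.
Tool frame: the origin (TCP) lies midway between the tips of the shut fingers; the grasp point (between the pads) lies 19 mm behind it (grip_depth is the distance from the TCP to the grasp point, in mm); x points along the fingers, z is the direction in which the jaws open and shut, and the axes are right-handed (so a half turn about x gives the same grasp; the last joint's range is limited). The gripper opens to 91 mm and grips with 3 to 60 N. Pads are 32 mm wide; open, the fingers measure 118 mm over their backs; the gripper's body (76 mm by 178 mm) begins 60 mm behind the grasp point.
Start: joints at [-1.317, 0.379, 1.734, -0, 1.028, -0.033], TCP at [198.014, -671.423, 213.932] pointing down, gripper open.
Joint ranges: [-2.77, 2.77], [-0.74, 2.19], [0, 2.66], [-1.06, 4.2], [0.31, 2.87], [-3.08, 3.08]. Speed limits (rad/s): [1.89, 1.89, 2.39, 3.14, 3.14, 3.14].

## Interface

Orientations are given as a 3x3 rotation matrix whose columns are the frame's x, y, z axes.
In Python, from plant import sense, read_camera, camera_info, close_job, outline_of, mark_of, grip_depth gives the robot as it stands. The module is installed in compiled form; this text tells all that it offers.
- The arm moves only by the shell command python3 -m jog 'ROWS' [FORCE]. ROWS is JSON, a list of rows, each an object of numbers: "tx", "ty", "tz": the shift along the tool's x, y, z in cm; "ax", "ay", "az": the turn, a rotation vector about the tool's x, y, z in degrees; "grip": the closure, from -1 (fully open) to 1 (shut). In form: [{"tx": .., "ty": .., "tz": .., "ax": .., "ay": .., "az": .., "grip": ..}, ...]. A call has 1 to 8 rows; each row is the pose to reach, as a shift and turn from the pose commanded when the call began, along the tool's axes at that moment; what a row does not reach only later rows make up. A row lasts 1/8 s, in which the tool goes at most 62.5 mm and 10.7 degrees, less where a joint would pass 70% of its speed; a pose out of reach is approached as far as the arm can. A call with a gripper value outside its range is refused whole. The fingers move at their own pace and stop on an object; FORCE is the grip in N (left out, the last holds). Time passes only in rows, so rows that repeat a pose let the fingers close. It gives the time, the measured TCP pose, the force and the opening at its end, in the units of the state.
- sense(): the state, without advancing time (a new reading comes with each control period).
- read_camera(name): name is "scene" or "top"; returns the picture (480x640x3 uint8, red, green, blue); there is no depth.
- camera_info(name): a dict with "intrinsics" (3x3 intrinsics, pixels), "R" (3x3) and "t" (3): a world point X has camera coordinates R X + t. Camera axes: x right, y down, z forward; pixel columns grow to the right and rows downward; lengths in mm; the calibration is good to about 2 mm. A picture is of the moment at which its call begins. camera_info takes no time and is no camera call.
- close_job(): hands the job in, once; it reports no verdict.
Trained networks look in the newest picture that a camera, given by its name, has taken for a name from the list of things; names that differ only in an ending like _2 or _b are one class to them, and where a whole thing is asked for, a point or a joint stands for the part that bears it (a point fixed in the world has none). Each returns a list of dicts, best first, with "score" (0 to 1); they miss things now and then, are a little off and sometimes report something else, mostly with a low value. They report only what shows in the picture. A call takes as long as a camera call. They do not tell look-alikes from the thing itself.
- outline_of(thing, camera): "region" (480x640 bool, what is visible of it) and "rect" ([left, top, right, bottom] in pixels, round what is visible of it).
- mark_of(thing, camera): "at" ([column, row] in pixels: a listed point, or the origin of a listed thing).
The state is a dict: "clock": time; "joints": joint angles; "joint_vel": joint speeds; "tau": joint torques, N m; "tcp_pos": TCP position; "tool_rot": TCP orientation; "force": force on the tool from outside, world axes, zero at the start; "wrist_torque": the same for the moment, N m; "width": opening from 0.0 (shut) to 1.0 (fully open).
Only numpy, scipy, OpenCV 4.12 (cv2) and the standard library are available. Lean on these libraries where they do the work, as an engineer would, in place of code of your own. Each camera call takes 0.05 s, during which the arm holds its last target. There are 200 camera calls.

## Working session

There is one attempt and no reset: what is moved stays moved. The work goes in short steps, Python scripts to look and compute and a shell command to move; the robot and the scene stay as the last step left them, time stands still between calls to the robot, and variables do not carry over. Pictures are saved under pics/ and viewed, about 8 in all and at most 12, crops included, and the job is handed in when it is done.

```bash
mkdir -p pics; cat > h.py <<'E'
import numpy as np, cv2
from plant import *
def proj(name,X):
    c=camera_info(name);p=np.array(c["intrinsics"])@(np.array(c["R"])@np.array(X,float)+np.array(c["t"]).ravel());return p[:2]/p[2]
def ray(name,uv):
    c=camera_info(name);R=np.array(c["R"]);t=np.array(c["t"]).ravel()
    d=R.T@np.linalg.inv(np.array(c["intrinsics"]))@np.array([*uv,1.]);return -R.T@t,d/np.linalg.norm(d)
def atz(name,uv,z):
    o,d=ray(name,uv);return o+d*(z-o[2])/d[2]
def tri(a,b):
    A=[];B=[]
    for n,uv in (a,b):
        o,d=ray(n,uv);P=np.eye(3)-np.outer(d,d);A.append(P);B.append(P@o)
    x=np.linalg.lstsq(np.vstack(A),np.hstack(B),rcond=None)[0]
    return x
def pic(name,f,crop=None,s=1):
    im=cv2.cvtColor(read_camera(name),cv2.COLOR_RGB2BGR)
    if crop: im=im[crop[1]:crop[3],crop[0]:crop[2]]
    if s!=1: im=cv2.resize(im,None,fx=s,fy=s,interpolation=cv2.INTER_CUBIC)
    cv2.imwrite(f,im)
E
python3 - <<'E'
from h import *
np.set_printoptions(precision=1,suppress=True)
pic("scene","pics/s1.png");pic("top","pics/t1.png")
s=sense();print(s["clock"],s["tool_rot"],grip_depth if not callable(grip_depth) else grip_depth())
for n in("scene","top"):print(n,ray(n,(320,240)),camera_info(n)["intrinsics"])
for th in["stand","spindle","knob","thimble_mid","strip_mid","board","stick_mid","slat_mid"]:
  m={}
  for n in("scene","top"):
    r=mark_of(th,n);print(th,n,[(np.round(q["at"],1),round(q["score"],2)) for q in r[:3]])
    if r:m[n]=r[0]["at"]
  if len(m)==2:
    x=tri(*m.items());print("  ",x,[proj(n,x)-m[n] for n in m])
print(sense()["clock"])
E
```

```text
0.1 [[-0.   1.   0.3]
 [ 0.   0.3 -1. ]
 [-1.   0.  -0. ]] 18.8
scene (array([1012. ,   34.4,  903.5]), array([-0.5, -0.1, -0.8])) [[441.9   0.  324.4]
 [  0.  441.9 245.2]
 [  0.    0.    1. ]]
top (array([ 296. ,  -33. , 1476.7]), array([ 0.2, -0. , -1. ])) [[592.3   0.  314.3]
 [  0.  592.3 237.1]
 [  0.    0.    1. ]]
stand scene [(array([396.4, 305.4]), 0.81)]
stand top [(array([250.9, 233.6]), 0.62)]
   [569.9 131.5  -1.7] [array([-1.2, -0.1]), array([-1.1,  0. ])]
spindle scene []
spindle top [(array([245.8, 229.3]), 0.53)]
knob scene [(array([409.4, 268.8]), 0.51)]
knob top [(array([238.9, 217.5]), 0.63)]
   [575.1 135.8 172.8] [array([0.2, 0. ]), array([0.2, 0. ])]
thimble_mid scene []
thimble_mid top [(array([241.2, 223.4]), 0.6)]
strip_mid scene [(array([247.6, 178. ]), 0.92), (array([428.2, 209.5]), 0.75), (array([281.5, 266.8]), 0.62)]
strip_mid top [(array([220.8, 343.9]), 0.81), (array([416.6, 358.2]), 0.66), (array([358.7, 250.7]), 0.62)]
   [396.7 -15.6 319.4] [array([ 96.9, -40.4]), array([ 86.5, -54.7])]
board scene [(array([244.8, 271.6]), 0.91)]
board top [(array([393. , 246.3]), 0.8), (array([240.8, 215.6]), 0.63)]
   [ 527.7 -228.6  -12.4] [array([-1.2, -0. ]), array([-1.1,  0.3])]
stick_mid scene [(array([247. , 273.2]), 0.81)]
stick_mid top [(array([385.8, 238.8]), 0.56), (array([286.6, 287.1]), 0.55)]
   [ 544.1 -211.7   13.1] [array([0.4, 0. ]), array([ 0.3, -0.1])]
slat_mid scene [(array([205.4, 268.1]), 0.97)]
slat_mid top [(array([428.7, 238.7]), 0.91), (array([241. , 222.9]), 0.72), (array([252. , 230.6]), 0.6)]
   [ 541.4 -316.9    6.1] [array([-1.2, -0. ]), array([-1.1,  0.4])]
0.9
```

```bash
ls pics
```

```text
s1.png
t1.png
```

View pics/s1.png

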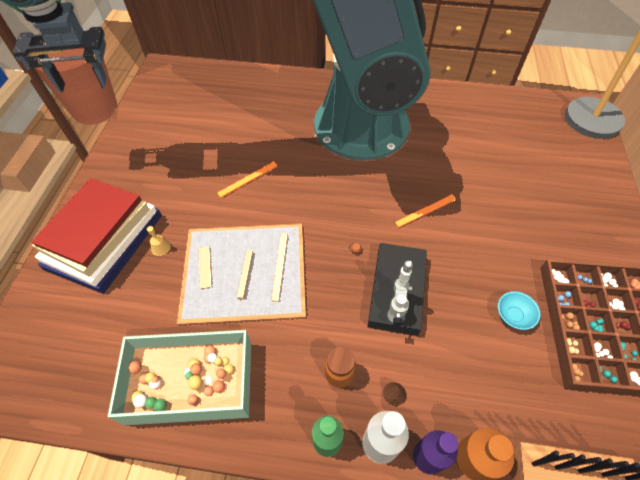

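View pics/t1.png

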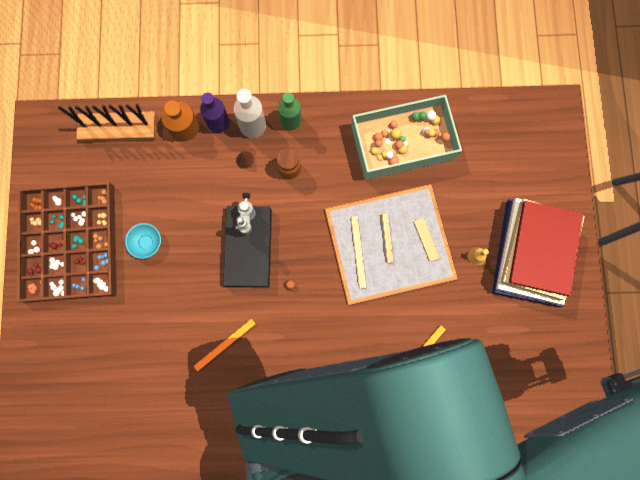

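The scene view has the strip at about (281,267), the longest of three blanks on the board. The stand is at about (398,290), and the two orange sticks are look-alikes. The top view has the strip at (359,251), and the granite at about (247,247) with its column at the far end (up in the image, +x). Next I refine these from outlines.

```bash
python3 - <<'E'
from h import *
np.set_printoptions(precision=1,suppress=True)
out=[]
for n,seed in(("scene",(281,267)),("top",(359,251))):
  im=read_camera(n)
  rs=[r for r in outline_of("strip_mid",n) if r["region"][seed[1]-3:seed[1]+4,seed[0]-3:seed[0]+4].any()]
  m=rs[0]["region"].astype(np.uint8)
  P=np.argwhere(m)[:,::-1].astype(float)
  W=np.array([atz(n,p,16) for p in P])[:,:2]
  (c,sz,a)=cv2.minAreaRect(W.astype(np.float32));b=np.linalg.eigh(np.cov(W.T))[1][:,1]
  print(n,"strip",W.mean(0),c,sz,"yaw",np.degrees(np.arctan(b[1]/b[0])),"centroid px",P.mean(0))
  out.append((n,P.mean(0)))
  r=outline_of("stand",n)[0];x0,y0,x1,y1=map(int,r["rect"])
  g=cv2.cvtColor(im,cv2.COLOR_RGB2GRAY)
  k=((g<62)&(im.max(2).astype(int)-im.min(2)<25)&cv2.dilate(r["region"].astype(np.uint8),np.ones((5,5))).astype(bool)).astype(np.uint8)
  cs=max(cv2.findContours(k,cv2.RETR_EXTERNAL,cv2.CHAIN_APPROX_NONE)[0],key=cv2.contourArea)
  h=cv2.convexHull(cs);q=cv2.approxPolyDP(h,3,True)[:,0];print("rect",r["rect"],"hull",q.tolist())
  print([atz(n,p,40)[:2] for p in q])
  v=im[y0-12:y1+12,x0-12:x1+12];s=5
  v=cv2.resize(v,None,fx=s,fy=s,interpolation=cv2.INTER_CUBIC)[:,:400]
  out.append(v);print(n,"crop origin",x0-12,y0-12)
print("tri strip",tri(out[0],out[2]))
H=max(out[1].shape[0],out[3].shape[0])
z=[np.pad(v,((0,H-len(v)),(0,0),(0,0))) for v in(out[1],out[3])]
I=np.hstack(z)[:600,:800];cv2.imwrite("pics/c1.png",I[:,:,::-1]);print([v.shape for v in z])
E
```

```text
scene strip [ 519.2 -141.8] (515.1800537109375, -142.53713989257812) (182.58346557617188, 18.848472595214844) yaw 4.548773945348954 centroid px [279.1 267.5]
rect [370.0, 243.6, 426.7, 337.8] hull [[423, 298], [417, 335], [368, 326], [369, 321], [408, 294]]
[array([564.5, 185.5]), array([650.9, 175.1]), array([645.5,  73.7]), array([634.1,  74.7]), array([559.4, 153.1])]
scene crop origin 358 231
top strip [ 506.1 -140.7] (511.403564453125, -140.27096557617188) (174.95106506347656, 15.781585693359375) yaw 4.2997752402857765 centroid px [358.5 254.5]
rect [225.1, 191.2, 274.7, 286.9] hull [[236, 206], [244, 235], [225, 240], [231, 210]]
[array([633. , 160.6]), array([559.1, 141.2]), array([548. , 188.1]), array([623.2, 173.1])]
top crop origin 213 179
tri strip [ 509.1 -144.    -4.5]
[(595, 400, 3), (595, 365, 3)]
```

View pics/c1.png

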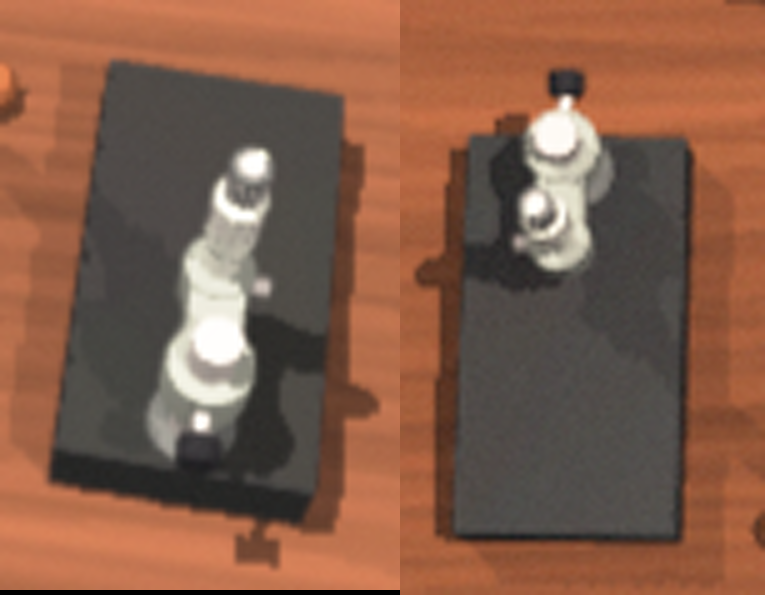

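```bash
cat > fit.py <<'E'
from h import *
from scipy.optimize import least_squares
np.set_printoptions(precision=1,suppress=True)
C=np.array([[-135,55,40],[-135,-55,40],[65,-55,40],[65,55,40.]])
sc=[(343,97),(110,62),(53,453),(312,492)]; tp=[(56,535),(281,538),(287,140),(70,137)]
A={"scene":np.array(sc)/5-.4+[358,231],"top":np.array(tp)/5-.4+[213,179]}
def T(p,X):
    c,s=np.cos(p[2]),np.sin(p[2]);X=np.array(X,float);return np.c_[p[0]+c*X[:,0]-s*X[:,1],p[1]+s*X[:,0]+c*X[:,1],X[:,2]]
if __name__=="__main__":
  for w in(["scene"],["top"],["scene","top"]):
    A["scene"]=A["scene"]
    f=lambda p:np.concatenate([[ (proj(n,X)-a) for X,a in zip(T(p,C),A[n])] for n in w]).ravel()
    r=least_squares(f,[570,132,0]);print(w,r.x[:2],np.degrees(r.x[2]),"rms",np.sqrt((r.fun**2).mean()),"\n",r.fun.reshape(-1,2))
  for n,u in(("scene",(252,163)),("top",(135,207))):print(n,"knob top px in->",atz(n,np.array(u)/5-.4+A.get(n+'o',{"scene":[358,231],"top":[213,179]}[n]),183))
  a=[("scene",np.array((252,163))/5-.4+[358,231]),("top",np.array((135,207))/5-.4+[213,179])];print("knobtop tri",tri(*a))
  a=[("scene",np.array((217,340))/5-.4+[358,231]),("top",np.array((160,135))/5-.4+[213,179])];print("coltop tri",tri(*a))
  for n,(x0,y0,x1,y1) in(("scene",(262,228,298,308)),("top",(342,208,376,296))):
    im=read_camera(n);h=cv2.cvtColor(im,cv2.COLOR_RGB2HSV);c=im[y0:y1,x0:x1].astype(int)
    m=((c[...,0]-c[...,2])>40).astype(np.uint8)
    nn,l,st,ce=cv2.connectedComponentsWithStats(m);i=1+st[1:,4].argmax();P=np.argwhere(l==i)[:,::-1]+[x0,y0]
    for z in(10,18):
      W=np.array([atz(n,p,z)[:2] for p in P]);b=np.linalg.eigh(np.cov(W.T))[1][:,1];b*=np.sign(b[0]);q=(W-W.mean(0))@b;t=(W-W.mean(0))@[-b[1],b[0]]
      print(n,z,"mean",W.mean(0),"yaw",np.degrees(np.arctan2(b[1],b[0])),"ends",q.min(),q.max(),"mid",W.mean(0)+b*(q.min()+q.max())/2,"width",np.ptp(t),len(P))
    m=np.median(P,0)
    o=globals().setdefault("S",[]);o.append((n,P.mean(0)))
  print("strip tri",tri(*S))
  v=[cv2.resize(read_camera(n)[y0:y1,x0:x1],None,fx=6,fy=6) for n,(x0,y0,x1,y1) in(("scene",(255,220,305,315)),("top",(335,200,385,295)))]
  cv2.imwrite("pics/c2.png",np.hstack(v)[:,:,::-1])
E
python3 fit.py
```

```text
['scene'] [571.6 130. ] -2.469570488874369 rms 0.5545148075174238 
 [[ 0.3 -0.3]
 [-0.5 -0.6]
 [-0.4 -0.3]
 [ 0.6  1. ]]
['top'] [567.3 132.1] -2.0360950178997634 rms 0.3564383328409018 
 [[-0.2  0.5]
 [ 0.   0.2]
 [ 0.5 -0.6]
 [-0.3 -0.2]]
['scene', 'top'] [569.4 131. ] -2.2905915665451553 rms 0.8203514235224464 
 [[ 0.5 -1.1]
 [-0.2 -1.3]
 [ 0.3 -1.1]
 [ 1.2  0. ]
 [-0.  -0.5]
 [ 0.2 -0.6]
 [ 1.  -1.3]
 [ 0.2 -1.1]]
scene knob top px in-> [569.4 130.9 183. ]
top knob top px in-> [567.2 133.4 183. ]
knobtop tri [567.7 132.5 180.4]
coltop tri [614.2 129.1 121.7]
scene 10 mean [ 547.8 -139.2] yaw 0.9634962074528728 ends -126.18640393660925 55.948724720490695 mid [ 512.7 -139.8] width 22.641191150685202 201
scene 18 mean [ 552.  -137.7] yaw 0.9634962074528732 ends -125.05659443030748 55.44778801825786 mid [ 517.2 -138.2] width 22.438473328495043 201
top 10 mean [ 513.1 -140. ] yaw 4.423507670894757 ends -90.35262853485489 92.92922860523207 mid [ 514.4 -139.9] width 18.756544077611117 542
top 18 mean [ 511.9 -139.4] yaw 4.423507670894756 ends -89.85981439298617 92.4223608052323 mid [ 513.2 -139.3] width 18.654239470385775 542
strip tri [ 521.2 -146.7  -43.1]
```

View pics/c2.png

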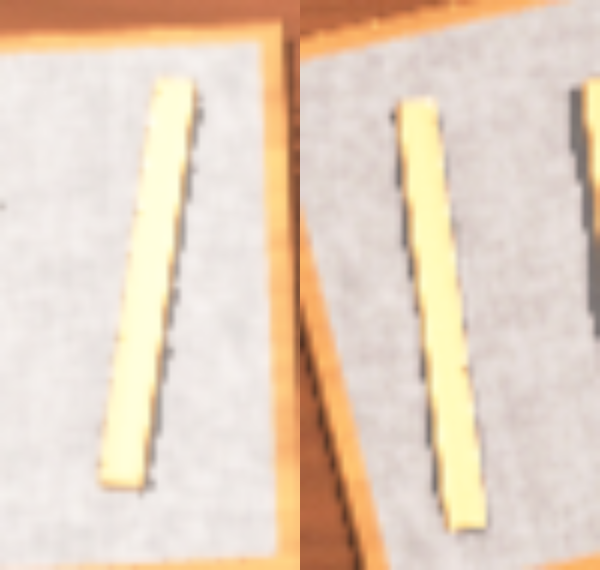

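The crops show the strip ends at (175,80) and (122,485) in scene, and at (118,100) and (167,527) in top.

```bash
python3 - <<'E'
from h import *
np.set_printoptions(precision=1,suppress=True)
e={"scene":[np.array(p)/6-.4+[255,220] for p in((122,484),(175,79))],"top":[np.array(p)/6-.4+[335,200] for p in((118,99),(167,526))]}
for n in e:
  a,b=[atz(n,p,18) for p in e[n]];d=a-b;print(n,a,b,"mid",(a+b)/2,"yaw",np.degrees(np.arctan2(d[1],d[0])),np.linalg.norm(d))
for i in(0,1):print(tri(("scene",e["scene"][i]),("top",e["top"][i])))
s=sense();print(s["tool_rot"],s["tcp_pos"],s["clock"])
E
```

```text
scene [ 604.8 -134.1   18. ] [ 424.5 -149.2   18. ] mid [ 514.7 -141.6   18. ] yaw 4.79883194135235 180.94698192761425
top [ 603.3 -133.9   18. ] [ 423.8 -146.9   18. ] mid [ 513.5 -140.4   18. ] yaw 4.123348406489585 180.00182230151916
[ 603.8 -134.3   15.8]
[ 424.  -148.1   17.5]
[[ 0.   1.   0.3]
 [-0.   0.3 -1. ]
 [-1.   0.   0. ]] [ 198.  -671.4  213.9] 1.4
```

```bash
cat > to.py <<'E'
# to.py x y z phi : shift/turn (cm, deg) from present measured pose to TCP target with jaw axis heading phi, tool down
import sys
from h import *
from scipy.spatial.transform import Rotation as Ro
x,y,z,f=map(float,sys.argv[1:5]);s=sense();R=np.array(s["tool_rot"]);a=np.radians(f)
zt=np.array([np.cos(a),np.sin(a),0]);xt=np.array([0,0,-1.]);G=np.c_[xt,np.cross(zt,xt),zt]
print("t",np.round(R.T@(np.array([x,y,z])-s["tcp_pos"])/10,2),"a",np.round(Ro.from_matrix(R.T@G).as_rotvec(degrees=True),1),
"clk",round(s["clock"],2),"tcp",np.round(s["tcp_pos"],1),"phi",np.round(np.degrees(np.arctan2(R[1,2],R[0,2])),1),"j",np.round(s["joints"],2),"F",np.round(s["force"],1),"M",np.round(s["wrist_torque"],3),"w",round(float(s["width"])*91,1))
E
python3 to.py 496 -142.4 110 -85.55
```

```text
t [ 10.39  43.55 -42.31] a [12.  0. -0.] clk 1.4 tcp [ 198.  -671.4  213.9] phi -73.6 j [-1.32  0.38  1.73  0.    1.03 -0.03] F [ 0.5  0.1 -0.5] M [0.052 0.048 0.019] w 90.7
```

```bash
python3 -m jog '[{"ty":43.5,"tz":-42.3,"ax":12,"grip":0},{"ty":43.5,"tz":-42.3,"ax":12,"grip":0},{"ty":43.5,"tz":-42.3,"ax":12,"grip":0},{"ty":43.5,"tz":-42.3,"ax":12,"grip":0},{"ty":43.5,"tz":-42.3,"ax":12,"grip":0},{"ty":43.5,"tz":-42.3,"ax":12,"grip":0},{"ty":43.5,"tz":-42.3,"ax":12,"grip":0},{"ty":43.5,"tz":-42.3,"ax":12,"grip":0}]' 20; python3 to.py 496 -142.4 60 -85.55
```

```text
t [ 15.39  43.55 -42.31] a [12.  0. -0.] clk 1.4 tcp [ 198.  -671.4  213.9] phi -73.6 j [-1.32  0.38  1.73  0.    1.03 -0.03] F [ 0.5  0.1 -0.5] M [0.052 0.048 0.019] w 90.7validation failed for argument at $[0]...
```

```bash
python3 -m jog '[{"tx":0,"ty":43.5,"tz":-42.3,"ax":12,"ay":0,"az":0,"grip":0},{"tx":0,"ty":43.5,"tz":-42.3,"ax":12,"ay":0,"az":0,"grip":0},{"tx":0,"ty":43.5,"tz":-42.3,"ax":12,"ay":0,"az":0,"grip":0},{"tx":0,"ty":43.5,"tz":-42.3,"ax":12,"ay":0,"az":0,"grip":0},{"tx":0,"ty":43.5,"tz":-42.3,"ax":12,"ay":0,"az":0,"grip":0},{"tx":0,"ty":43.5,"tz":-42.3,"ax":12,"ay":0,"az":0,"grip":0},{"tx":0,"ty":43.5,"tz":-42.3,"ax":12,"ay":0,"az":0,"grip":0},{"tx":0,"ty":43.5,"tz":-42.3,"ax":12,"ay":0,"az":0,"grip":0}]' 20; python3 to.py 496 -142.4 60 -85.55
```

```text
clock: 2.4
tcp_pos: [444.0, -233.9, 214.3]
tool_rot: [[0.001, 0.997, 0.077], [-0.0, 0.077, -0.997], [-1.0, 0.001, 0.0]]
force: [0.5, -1.5, -0.3]
width: 0.5
t [15.43  5.88 -8.73] a [-0.  0. -0.] clk 2.4 tcp [ 444.  -233.9  214.3] phi -85.6 j [-0.53  0.06  2.13  0.    0.95  0.96] F [ 0.5 -1.5 -0.3] M [ 0.013 -0.02   0.029] w 45.5
```

```bash
python3 -m jog '[{"tx":5,"ty":5.9,"tz":-8.7,"ax":0,"ay":0,"az":0,"grip":0},{"tx":10,"ty":5.9,"tz":-8.7,"ax":0,"ay":0,"az":0,"grip":0},{"tx":15,"ty":5.9,"tz":-8.7,"ax":0,"ay":0,"az":0,"grip":0},{"tx":17,"ty":5.9,"tz":-8.7,"ax":0,"ay":0,"az":0,"grip":0},{"tx":17,"ty":5.9,"tz":-8.7,"ax":0,"ay":0,"az":0,"grip":0},{"tx":17,"ty":5.9,"tz":-8.7,"ax":0,"ay":0,"az":0,"grip":0}]'; python3 to.py 496 -142.4 13 -85.55; python3 -c "
from h import *
pic('scene','pics/s2.png',(220,180,380,320),5)"
```

```text
clock: 3.15
tcp_pos: [496.1, -144.8, 45.2]
tool_rot: [[0.001, 0.997, 0.077], [-0.0, 0.077, -0.997], [-1.0, 0.001, 0.001]]
force: [-1.3, -0.4, -0.4]
width: 0.501
t [ 3.22  0.   -0.24] a [-0.   0.  -0.1] clk 3.15 tcp [ 496.1 -144.8   45.2] phi -85.6 j [-0.33  0.37  2.15  0.    0.61  1.16] F [-1.3 -0.4 -0.4] M [ 0.049 -0.049 -0.022] w 45.6
```

View pics/s2.png

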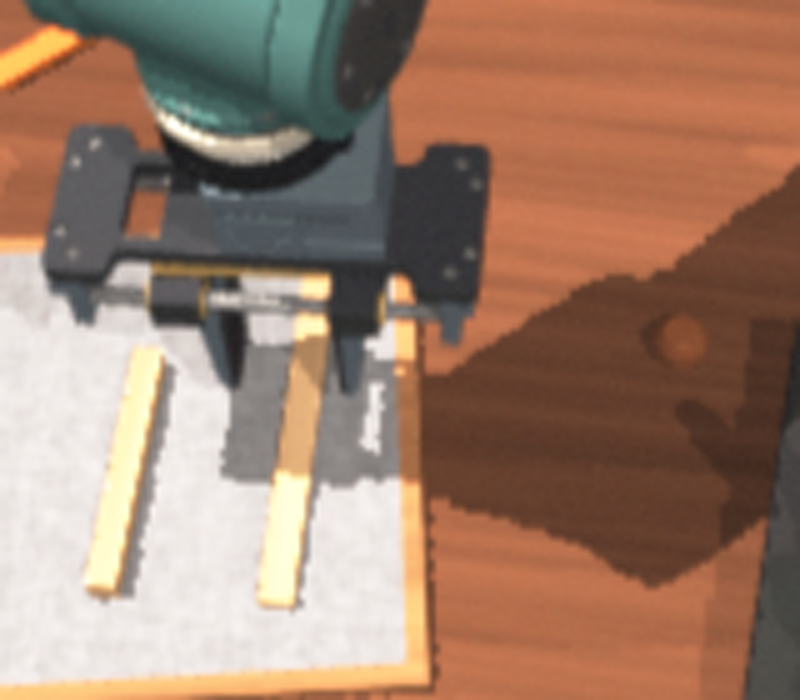

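The fingers straddle the strip (about (300,400) in the crop). I'll go down, grip and lift.

```bash
python3 -m jog '[{"tx":3.2,"ty":0,"tz":-0.2,"ax":0,"ay":0,"az":0,"grip":0},{"tx":3.2,"ty":0,"tz":-0.2,"ax":0,"ay":0,"az":0,"grip":0},{"tx":3.2,"ty":0,"tz":-0.2,"ax":0,"ay":0,"az":0,"grip":1},{"tx":3.2,"ty":0,"tz":-0.2,"ax":0,"ay":0,"az":0,"grip":1},{"tx":3.2,"ty":0,"tz":-0.2,"ax":0,"ay":0,"az":0,"grip":1},{"tx":3.2,"ty":0,"tz":-0.2,"ax":0,"ay":0,"az":0,"grip":1}]' 25;  python3 to.py 496 -142.4 75 -85.55
```

```text
clock: 3.95
tcp_pos: [495.5, -142.5, 12.5]
tool_rot: [[0.001, 0.997, 0.077], [-0.0, 0.077, -0.997], [-1.0, 0.001, 0.0]]
force: [-1.9, 0.2, 9.3]
width: 0.178
t [-6.25  0.05 -0.01] a [-0.  0. -0.] clk 3.95 tcp [ 495.5 -142.5   12.5] phi -85.6 j [-0.33  0.44  2.15 -0.    0.55  1.17] F [-1.9  0.2  9.3] M [-0.004  0.368  0.014] w 16.2
```

```bash
python3 -m jog '[{"tx":-4,"ty":0,"tz":-0.2,"ax":0,"ay":0,"az":0,"grip":1},{"tx":-9,"ty":0,"tz":-0.2,"ax":0,"ay":0,"az":0,"grip":1},{"tx":-9,"ty":0,"tz":-0.2,"ax":0,"ay":0,"az":0,"grip":1}]'; python3 to.py 432.5 137 100 -92.3
```

```text
clock: 4.32
tcp_pos: [497.1, -141.0, 105.3]
tool_rot: [[0.006, 0.997, 0.077], [-0.002, 0.077, -0.997], [-1.0, 0.005, 0.002]]
force: [0.4, -0.9, -0.6]
width: 0.173
t [  0.45  -4.29 -28.22] a [ 6.7  0.1 -0.3] clk 4.33 tcp [ 497.1 -141.   105.3] phi -85.6 j [-0.32  0.26  2.15  0.    0.73  1.17] F [ 0.4 -0.9 -0.6] M [0.038 0.022 0.05 ] w 15.7
```

```bash
python3 -m jog '[{"tx":0,"ty":-1,"tz":-5,"ax":1,"ay":0,"az":0,"grip":1},{"tx":0,"ty":-2,"tz":-10,"ax":2,"ay":0,"az":0,"grip":1},{"tx":0,"ty":-3,"tz":-15,"ax":4,"ay":0,"az":0,"grip":1},{"tx":0,"ty":-4,"tz":-20,"ax":5,"ay":0,"az":0,"grip":1},{"tx":0,"ty":-4.3,"tz":-25,"ax":6.7,"ay":0,"az":0,"grip":1},{"tx":0,"ty":-4.3,"tz":-28.2,"ax":6.7,"ay":0,"az":0,"grip":1},{"tx":0,"ty":-4.3,"tz":-28.2,"ax":6.7,"ay":0,"az":0,"grip":1},{"tx":0,"ty":-4.3,"tz":-28.2,"ax":6.7,"ay":0,"az":0,"grip":1}]'; python3 to.py 432.5 137 46 -92.3; python3 -c "
from h import *
pic('scene','pics/s3.png',(300,200,460,320),5)"
```

```text
clock: 5.32
tcp_pos: [430.0, 137.0, 101.4]
tool_rot: [[-0.001, 0.999, -0.039], [-0.0, -0.039, -0.999], [-1.0, -0.001, 0.0]]
force: [-0.3, -0.3, 0.6]
width: 0.169
t [ 5.54  0.26 -0.01] a [0.1 0.  0.1] clk 5.33 tcp [430.  137.  101.4] phi -92.2 j [ 0.26  0.18  2.27 -0.    0.7   1.87] F [-0.3 -0.3  0.6] M [0.037 0.044 0.005] w 15.4
```

View pics/s3.png

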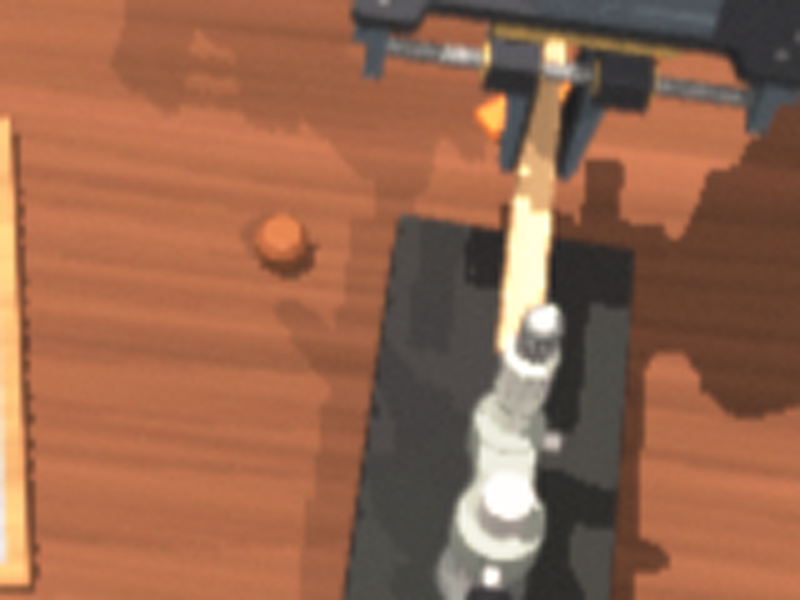

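```bash
python3 -m jog '[{"tx":3,"ty":0.3,"tz":0,"ax":0,"ay":0,"az":0,"grip":1},{"tx":5.5,"ty":0.3,"tz":0,"ax":0,"ay":0,"az":0,"grip":1},{"tx":5.5,"ty":0.3,"tz":0,"ax":0,"ay":0,"az":0,"grip":1},{"tx":5.5,"ty":0.3,"tz":0,"ax":0,"ay":0,"az":0,"grip":1}]'; python3 to.py 432.5 137 43 -92.3
```

```text
clock: 5.88
tcp_pos: [433.7, 136.9, 47.6]
tool_rot: [[0.0, 0.999, -0.04], [0.0, -0.04, -0.999], [-1.0, 0.0, -0.0]]
force: [0.6, 0.6, 0.3]
width: 0.175
t [ 0.46 -0.12 -0.  ] a [-0. -0. -0.] clk 5.88 tcp [433.7 136.9  47.6] phi -92.3 j [ 0.25  0.29  2.27 -0.    0.58  1.87] F [0.6 0.6 0.3] M [ 0.053 -0.034  0.035] w 15.9
```

```bash
python3 -m jog '[{"tx":0.35,"ty":0,"tz":0,"ax":0,"ay":0,"az":0,"grip":1},{"tx":0.35,"ty":0,"tz":0,"ax":0,"ay":0,"az":0,"grip":1}]'; python3 -m jog '[{"tx":0.1,"ty":0,"tz":0,"ax":0,"ay":0,"az":0,"grip":1},{"tx":0.1,"ty":0,"tz":0,"ax":0,"ay":0,"az":0,"grip":1}]'; python3 to.py 472.5 135.4 43 -92.3;  python3 -m jog '[{"tx":0.1,"ty":0,"tz":0,"ax":0,"ay":0,"az":0,"grip":1},{"tx":0.1,"ty":0,"tz":0,"ax":0,"ay":0,"az":0,"grip":1}]'; python3 to.py 472.5 135.4 43 -92.3
```

```text
clock: 6.12
tcp_pos: [433.6, 137.3, 43.8]
tool_rot: [[0.001, 0.999, -0.04], [0.0, -0.04, -0.999], [-1.0, 0.001, -0.0]]
force: [0.1, 0.2, 0.3]
width: 0.176
clock: 6.38
tcp_pos: [433.5, 137.4, 42.6]
tool_rot: [[0.0, 0.999, -0.039], [0.0, -0.039, -0.999], [-1.0, 0.0, -0.0]]
force: [-0.2, -0.2, 0.1]
width: 0.173
t [-0.04  3.91  0.04] a [ 0. -0. -0.] clk 6.38 tcp [433.5 137.4  42.6] phi -92.3 j [ 0.26  0.31  2.27 -0.    0.57  1.87] F [-0.2 -0.2  0.1] M [ 0.015 -0.059  0.014] w 15.8
clock: 6.62
tcp_pos: [433.6, 137.4, 42.0]
tool_rot: [[0.0, 0.999, -0.04], [-0.0, -0.04, -0.999], [-1.0, 0.0, 0.0]]
force: [-4.2, -1.9, 17.1]
width: 0.174
t [-0.1   3.9   0.05] a [ 0.  0. -0.] clk 6.62 tcp [433.6 137.4  42. ] phi -92.3 j [ 0.26  0.31  2.27 -0.    0.56  1.87] F [-4.2 -1.9 17.1] M [-0.317  0.847 -0.031] w 15.8
```

```bash
python3 -m jog '[{"tx":-0.1,"ty":0,"tz":0,"ax":0,"ay":0,"az":0,"grip":1},{"tx":-0.1,"ty":1,"tz":0,"ax":0,"ay":0,"az":0,"grip":1},{"tx":-0.1,"ty":2,"tz":0,"ax":0,"ay":0,"az":0,"grip":1},{"tx":-0.1,"ty":3,"tz":0,"ax":0,"ay":0,"az":0,"grip":1},{"tx":-0.1,"ty":3.9,"tz":0,"ax":0,"ay":0,"az":0,"grip":1},{"tx":-0.1,"ty":3.9,"tz":0,"ax":0,"ay":0,"az":0,"grip":1},{"tx":-0.1,"ty":3.9,"tz":0,"ax":0,"ay":0,"az":0,"grip":1}]'; python3 to.py 472.5 135.4 43 -92.3; python3 -c "
from h import *
a=read_camera('scene')[225:345,355:435];b=read_camera('top')[180:300,210:290]
cv2.imwrite('pics/c3.png',cv2.resize(np.hstack([a,b])[:,:,::-1],None,fx=5,fy=5,interpolation=cv2.INTER_CUBIC))"
```

```text
clock: 7.5
tcp_pos: [472.0, 135.7, 42.3]
tool_rot: [[-0.0, 0.999, -0.04], [-0.0, -0.04, -0.999], [-1.0, -0.0, 0.0]]
force: [-0.2, -1.1, 0.2]
width: 0.175
t [-0.07  0.05  0.03] a [0. 0. 0.] clk 7.5 tcp [472.  135.7  42.3] phi -92.3 j [0.23 0.35 2.2  0.   0.59 1.84] F [-0.2 -1.1  0.2] M [0.024 0.026 0.047] w 16.0
```

View pics/c3.png

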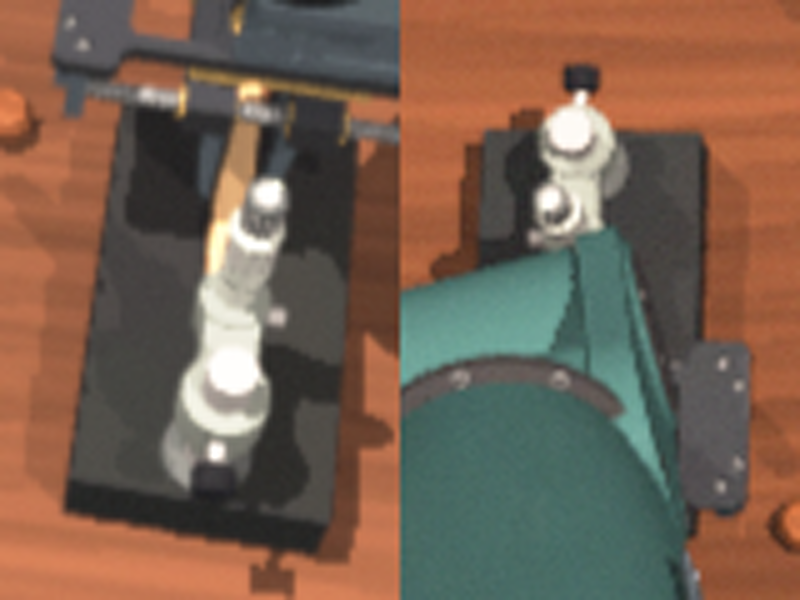

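```bash
python3 -m jog '[{"tx":0.04,"ty":0,"tz":0,"ax":0,"ay":0,"az":0,"grip":0.4},{"tx":0.04,"ty":0,"tz":0,"ax":0,"ay":0,"az":0,"grip":0.4},{"tx":0.04,"ty":0,"tz":0,"ax":0,"ay":0,"az":0,"grip":0.4},{"tx":-4,"ty":0,"tz":0,"ax":0,"ay":0,"az":0,"grip":0.4},{"tx":-10,"ty":0,"tz":0,"ax":0,"ay":0,"az":0,"grip":0.4},{"tx":-16,"ty":-1,"tz":0,"ax":-10,"ay":0,"az":0,"grip":0.4},{"tx":-20,"ty":-1,"tz":0,"ax":-20,"ay":0,"az":0,"grip":0.4},{"tx":-20,"ty":-1,"tz":10,"ax":-30,"ay":0,"az":0,"grip":0.4}]'
python3 -m jog '[{"tx":0,"ty":0,"tz":8,"ax":-10,"ay":0,"az":0,"grip":0.4},{"tx":0,"ty":0,"tz":12,"ax":-20,"ay":0,"az":0,"grip":0.4},{"tx":0,"ty":0,"tz":12,"ax":-30,"ay":0,"az":0,"grip":0.4},{"tx":0,"ty":0,"tz":12,"ax":-40,"ay":0,"az":0,"grip":0.4},{"tx":0,"ty":0,"tz":12,"ax":-50,"ay":0,"az":0,"grip":0.4},{"tx":0,"ty":0,"tz":12,"ax":-60,"ay":0,"az":0,"grip":0.4},{"tx":0,"ty":0,"tz":12,"ax":-70,"ay":0,"az":0,"grip":0.4},{"tx":0,"ty":0,"tz":12,"ax":-80,"ay":0,"az":0,"grip":0.4}]'
python3 to.py 568.5 132 220 143; python3 - <<'E'
from h import *
a=read_camera('scene')[205:345,350:440];b=read_camera('top')[180:320,210:300]
cv2.imwrite('pics/c4.png',cv2.resize(np.hstack([a,b])[:,:,::-1],None,fx=4.2,fy=4.2,interpolation=cv2.INTER_CUBIC))
E
```

```text
clock: 8.6
tcp_pos: [462.3, 80.9, 246.0]
tool_rot: [[0.006, 0.888, 0.459], [0.001, 0.459, -0.888], [-1.0, 0.006, 0.002]]
force: [1.4, -0.4, 0.2]
width: 0.299
clock: 9.6
tcp_pos: [514.4, -27.6, 242.4]
tool_rot: [[-0.0, -0.294, 0.956], [-0.0, 0.956, 0.294], [-1.0, 0.0, -0.0]]
force: [0.3, 0.3, 0.5]
width: 0.297
t [ 2.24 13.66  9.87] a [-125.9   -0.    -0. ] clk 9.6 tcp [514.4 -27.6 242.4] phi 17.1 j [-0.1   0.05  2.09 -0.    1.01 -0.4 ] F [0.3 0.3 0.5] M [-0.049 -0.144  0.02 ] w 27.0
```

View pics/c4.png

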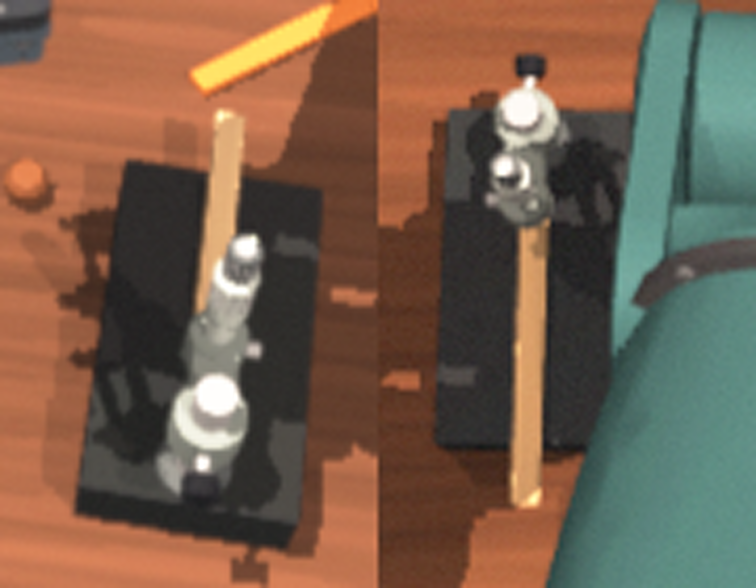

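```bash
python3 - <<'E'
from fit import *
T_={"top":(567.3,132.1,-2.04),"scene":(571.6,130.0,-2.47)}
for n,u in(("top",((148,501),(156,225))),("scene",((229,113),(223,195)))):
  for p in u:
    o={"top":[210,180],"scene":[350,205]}[n];w=atz(n,np.array(p)/4.2-.4+o,48)
    for q in (T_[n],(569.4,131,-2.29)):
      a=np.radians(q[2]);d=w[:2]-q[:2];print(n,p,w[:2],"stand:",np.cos(a)*d[0]+np.sin(a)*d[1],-np.sin(a)*d[0]+np.cos(a)*d[1])
E
```

```text
top (148, 501) [401.3 139.4] stand: -166.13020322839878 1.432576838637675
top (148, 501) [401.3 139.4] stand: -168.2771486108341 1.7228967267884947
top (156, 225) [562.  133.5] stand: -5.353455465718179 1.2042243434943236
top (156, 225) [562.  133.5] stand: -7.5009349543526165 2.196065081680577
scene (229, 113) [400.9 136.5] stand: -170.80736827231792 -0.8731514482091232
scene (229, 113) [400.9 136.5] stand: -168.5710680092228 -1.2478359538141168
scene (223, 195) [455.8 135.7] stand: -115.97708037697728 0.66837847751603
scene (223, 195) [455.8 135.7] stand: -113.73620783916124 0.12143221847284824
```

```bash
python3 -m jog '[{"tx":0,"ty":2,"tz":1,"ax":-10,"ay":0,"az":0,"grip":0.2},{"tx":0,"ty":4,"tz":3,"ax":-20,"ay":0,"az":0,"grip":0.2},{"tx":0,"ty":8,"tz":6,"ax":-30,"ay":0,"az":0,"grip":0.2},{"tx":0,"ty":11,"tz":8,"ax":-40,"ay":0,"az":0,"grip":0.2},{"tx":0,"ty":13.7,"tz":9.9,"ax":-50,"ay":0,"az":0,"grip":0.2},{"tx":0,"ty":13.7,"tz":9.9,"ax":-60,"ay":0,"az":0,"grip":0.2},{"tx":0,"ty":13.7,"tz":9.9,"ax":-70,"ay":0,"az":0,"grip":0.2},{"tx":0,"ty":13.7,"tz":9.9,"ax":-80,"ay":0,"az":0,"grip":0.2}]'
python3 -m jog '[{"tx":0,"ty":0,"tz":0,"ax":-10,"ay":0,"az":0,"grip":0.2},{"tx":0,"ty":0,"tz":0,"ax":-20,"ay":0,"az":0,"grip":0.2},{"tx":0,"ty":0,"tz":0,"ax":-30,"ay":0,"az":0,"grip":0.2},{"tx":0,"ty":0,"tz":0,"ax":-40,"ay":0,"az":0,"grip":0.2},{"tx":0,"ty":0,"tz":0,"ax":-46,"ay":0,"az":0,"grip":0.2},{"tx":0,"ty":0,"tz":0,"ax":-46,"ay":0,"az":0,"grip":0.2},{"tx":0,"ty":0,"tz":0,"ax":-46,"ay":0,"az":0,"grip":0.2}]'
python3 to.py 568.5 132 166 143; python3 - <<'E'
from h import *
a=read_camera('scene')[205:345,350:440];b=read_camera('top')[180:320,210:300]
cv2.imwrite('pics/c5.png',cv2.resize(np.hstack([a,b])[:,:,::-1],None,fx=4.2,fy=4.2,interpolation=cv2.INTER_CUBIC))
E
```

```text
clock: 10.7
tcp_pos: [569.6, 132.3, 242.3]
tool_rot: [[-0.0, -0.993, -0.119], [-0.0, -0.119, 0.993], [-1.0, 0.0, -0.0]]
force: [-0.3, 0.2, 0.5]
width: 0.397
clock: 11.58
tcp_pos: [569.7, 132.1, 242.4]
tool_rot: [[-0.0, -0.608, -0.794], [-0.0, -0.794, 0.608], [-1.0, 0.0, 0.0]]
force: [0.3, -0.5, 0.1]
width: 0.4
t [7.64 0.08 0.09] a [-0.5  0.  -0. ] clk 11.57 tcp [569.7 132.1 242.4] phi 142.5 j [ 0.19  0.17  1.95 -0.    1.02 -2.3 ] F [ 0.3 -0.5  0.1] M [ 0.113 -0.139 -0.   ] w 36.4
```

```bash
python3 -m jog '[{"tx":3,"ty":0.1,"tz":0.1,"ax":0,"ay":0,"az":0,"grip":0.2},{"tx":5,"ty":0.1,"tz":0.1,"ax":0,"ay":0,"az":0,"grip":0.2},{"tx":6.5,"ty":0.1,"tz":0.1,"ax":0,"ay":0,"az":0,"grip":0.2},{"tx":7.6,"ty":0.1,"tz":0.1,"ax":0,"ay":0,"az":0,"grip":0.2},{"tx":7.6,"ty":0.1,"tz":0.1,"ax":0,"ay":0,"az":0,"grip":0.2},{"tx":7.6,"ty":0.1,"tz":0.1,"ax":0,"ay":0,"az":0,"grip":0.2}]'
python3 to.py 568.5 132 166 143; python3 - <<'E'
from h import *
a=read_camera('scene')[205:345,350:440];b=read_camera('top')[180:320,210:300]
cv2.imwrite('pics/c6.png',cv2.resize(np.hstack([a,b])[:,:,::-1],None,fx=4.2,fy=4.2,interpolation=cv2.INTER_CUBIC))
E
```

```text
clock: 12.42
tcp_pos: [568.7, 132.1, 167.0]
tool_rot: [[0.001, -0.605, -0.796], [0.0, -0.796, 0.605], [-1.0, -0.001, -0.0]]
force: [0.1, 0.2, 0.5]
width: 0.399
t [0.1  0.02 0.02] a [-0.2 -0.   0. ] clk 12.43 tcp [568.7 132.1 167. ] phi 142.8 j [ 0.19  0.26  2.    0.    0.88 -2.3 ] F [0.1 0.2 0.5] M [ 0.108 -0.132  0.001] w 36.3
```

View pics/c6.png

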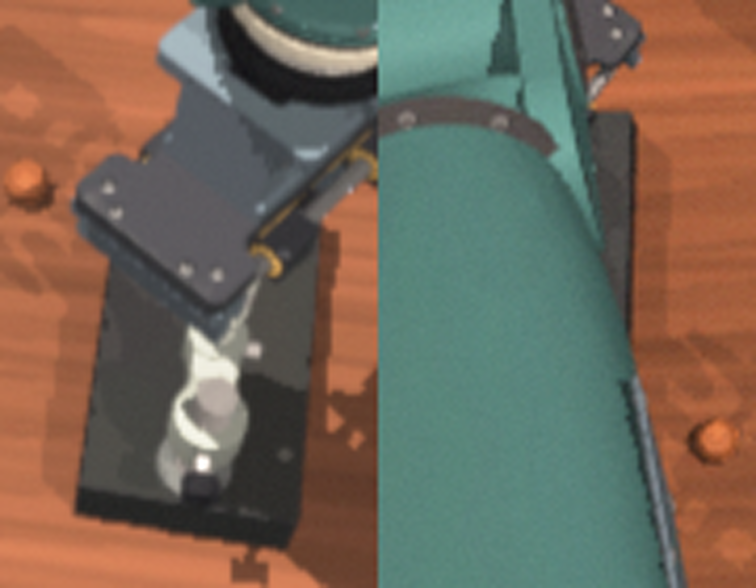

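The gripper hides the knob, so I'll close gently and judge from width and force.

```bash
python3 -m jog '[{"tx":0.05,"ty":0,"tz":0,"ax":0,"ay":0,"az":0,"grip":1},{"tx":0.05,"ty":0,"tz":0,"ax":0,"ay":0,"az":0,"grip":1},{"tx":0.05,"ty":0,"tz":0,"ax":0,"ay":0,"az":0,"grip":1},{"tx":0.05,"ty":0,"tz":0,"ax":0,"ay":0,"az":0,"grip":1}]' 8
python3 to.py 568.5 132 166 143
```

```text
clock: 13.02
tcp_pos: [568.6, 131.9, 166.1]
tool_rot: [[0.001, -0.605, -0.796], [-0.0, -0.796, 0.605], [-1.0, -0.0, -0.0]]
force: [2.8, -1.5, 0.4]
width: 0.173
t [0.01 0.   0.01] a [-0.2 -0.   0. ] clk 13.03 tcp [568.6 131.9 166.1] phi 142.8 j [ 0.19  0.26  2.   -0.    0.88 -2.3 ] F [ 2.8 -1.5  0.4] M [-0.062 -0.355  0.014] w 15.7
```

```bash
python3 -m jog '[{"tx":0,"ty":0,"tz":-0.05,"ax":0,"ay":0,"az":0,"grip":1},{"tx":0,"ty":0,"tz":-0.05,"ax":0,"ay":0,"az":0,"grip":1}]'; python3 to.py 568.5 132 166 143
python3 -m jog '[{"tx":0.03,"ty":0,"tz":0,"ax":10,"ay":0,"az":0,"grip":1},{"tx":0.06,"ty":0,"tz":0,"ax":20,"ay":0,"az":0,"grip":1},{"tx":0.06,"ty":0,"tz":0,"ax":20,"ay":0,"az":0,"grip":1}]'
python3 to.py 568.5 132 165.5 123
```

```text
clock: 13.28
tcp_pos: [568.9, 131.7, 166.1]
tool_rot: [[0.0, -0.605, -0.796], [0.0, -0.796, 0.605], [-1.0, -0.0, -0.0]]
force: [0.9, -0.5, 2.0]
width: 0.172
t [ 0.01 -0.    0.05] a [-0.2 -0.   0. ] clk 13.28 tcp [568.9 131.7 166.1] phi 142.8 j [ 0.19  0.26  2.    0.    0.88 -2.3 ] F [ 0.9 -0.5  2. ] M [-0.055 -0.261  0.001] w 15.6
clock: 13.65
tcp_pos: [568.8, 131.7, 165.5]
tool_rot: [[0.0, -0.84, -0.542], [0.0, -0.542, 0.84], [-1.0, -0.0, -0.0]]
force: [0.6, -0.8, 3.2]
width: 0.168
t [-0.    0.01  0.04] a [-0.2 -0.   0. ] clk 13.65 tcp [568.8 131.7 165.5] phi 122.8 j [ 0.19  0.26  2.    0.    0.88 -1.96] F [ 0.6 -0.8  3.2] M [-0.004 -0.295 -0.023] w 15.2
```

```bash
python3 -m jog '[{"tx":0,"ty":0,"tz":0,"ax":10,"ay":0,"az":0,"grip":1},{"tx":0.02,"ty":0,"tz":0,"ax":20,"ay":0,"az":0,"grip":1},{"tx":0.05,"ty":0,"tz":0,"ax":30,"ay":0,"az":0,"grip":1},{"tx":0.08,"ty":0,"tz":0,"ax":40,"ay":0,"az":0,"grip":1},{"tx":0.08,"ty":0,"tz":0,"ax":40,"ay":0,"az":0,"grip":1}]'
python3 to.py 568.5 132 165.5 83
python3 -m jog '[{"tx":0.02,"ty":0,"tz":0,"ax":10,"ay":0,"az":0,"grip":1},{"tx":0.05,"ty":0,"tz":0,"ax":20,"ay":0,"az":0,"grip":1},{"tx":0.08,"ty":0,"tz":0,"ax":30,"ay":0,"az":0,"grip":1},{"tx":0.08,"ty":0,"tz":0,"ax":30,"ay":0,"az":0,"grip":1}]'
python3 to.py 568.5 132 165.5 53
```

```text
clock: 14.28
tcp_pos: [568.7, 131.7, 164.5]
tool_rot: [[-0.0, -0.993, 0.121], [0.0, 0.121, 0.993], [-1.0, 0.0, 0.0]]
force: [0.5, 0.8, 0.8]
width: 0.171
t [-0.1   0.02  0.02] a [ 0.  0. -0.] clk 14.28 tcp [568.7 131.7 164.5] phi 83.0 j [ 0.19  0.26  2.    0.    0.88 -1.26] F [0.5 0.8 0.8] M [ 0.15  -0.314  0.031] w 15.5
clock: 14.78
tcp_pos: [568.7, 131.8, 163.7]
tool_rot: [[-0.0, -0.8, 0.6], [0.0, 0.6, 0.8], [-1.0, 0.0, 0.0]]
force: [2.3, 0.9, -0.6]
width: 0.172
t [-0.18  0.03  0.01] a [ 0.2  0.  -0. ] clk 14.78 tcp [568.7 131.8 163.7] phi 53.2 j [ 0.19  0.27  2.    0.    0.88 -0.74] F [ 2.3  0.9 -0.6] M [ 0.28  -0.469 -0.009] w 15.6
```

```bash
python3 -m jog '[{"tx":0.02,"ty":0,"tz":0,"ax":8,"ay":0,"az":0,"grip":1},{"tx":0.04,"ty":0,"tz":0,"ax":16,"ay":0,"az":0,"grip":1},{"tx":0.04,"ty":0,"tz":0,"ax":16,"ay":0,"az":0,"grip":1}]' 6
python3 to.py 568.5 132 163.7 37
python3 -m jog '[{"tx":0.02,"ty":0,"tz":0,"ax":8,"ay":0,"az":0,"grip":1},{"tx":0.04,"ty":0,"tz":0,"ax":16,"ay":0,"az":0,"grip":1},{"tx":0.04,"ty":0,"tz":0,"ax":16,"ay":0,"az":0,"grip":1}]' 6
python3 to.py 568.5 132 163.7 21
```

```text
clock: 15.15
tcp_pos: [568.7, 131.7, 163.3]
tool_rot: [[0.0, -0.605, 0.796], [0.0, 0.796, 0.605], [-1.0, 0.0, 0.0]]
force: [1.3, 0.8, 0.3]
width: 0.17
t [-0.04  0.04 -0.  ] a [ 0.2  0.  -0. ] clk 15.15 tcp [568.7 131.7 163.3] phi 37.2 j [ 0.19  0.27  2.    0.    0.88 -0.46] F [1.3 0.8 0.3] M [ 0.164 -0.509  0.006] w 15.5
clock: 15.52
tcp_pos: [568.7, 131.7, 162.9]
tool_rot: [[-0.0, -0.362, 0.932], [0.0, 0.932, 0.362], [-1.0, 0.0, -0.0]]
force: [2.3, 0.7, -1.6]
width: 0.171
t [-0.08  0.04 -0.01] a [ 0.2 -0.  -0. ] clk 15.53 tcp [568.7 131.7 162.9] phi 21.2 j [ 0.19  0.27  2.    0.    0.88 -0.18] F [ 2.3  0.7 -1.6] M [ 0.153 -0.516  0.011] w 15.6
```

```bash
python3 -m jog '[{"tx":0.02,"ty":0,"tz":0,"ax":8,"ay":0,"az":0,"grip":1},{"tx":0.04,"ty":0,"tz":0,"ax":16,"ay":0,"az":0,"grip":1},{"tx":0.04,"ty":0,"tz":0,"ax":16,"ay":0,"az":0,"grip":1}]' 6
python3 to.py 568.5 132 163.7 5
python3 -m jog '[{"tx":0.02,"ty":0,"tz":0,"ax":8,"ay":0,"az":0,"grip":1},{"tx":0.04,"ty":0,"tz":0,"ax":16,"ay":0,"az":0,"grip":1},{"tx":0.04,"ty":0,"tz":0,"ax":16,"ay":0,"az":0,"grip":1}]' 6
python3 to.py 568.5 132 163.7 -11
```

```text
clock: 15.9
tcp_pos: [568.7, 131.7, 162.5]
tool_rot: [[-0.0, -0.091, 0.996], [0.0, 0.996, 0.091], [-1.0, 0.0, -0.0]]
force: [2.3, 0.8, -1.9]
width: 0.169
t [-0.12  0.04 -0.02] a [ 0.2 -0.  -0. ] clk 15.9 tcp [568.7 131.7 162.5] phi 5.2 j [0.19 0.27 2.   0.   0.88 0.1 ] F [ 2.3  0.8 -1.9] M [ 0.196 -0.555  0.03 ] w 15.4
clock: 16.27
tcp_pos: [568.8, 131.7, 162.2]
tool_rot: [[0.0, 0.188, 0.982], [0.0, 0.982, -0.188], [-1.0, 0.0, 0.0]]
force: [2.4, 0.2, -0.7]
width: 0.172
t [-0.15  0.03 -0.03] a [ 0.2  0.  -0. ] clk 16.27 tcp [568.8 131.7 162.2] phi -10.8 j [ 0.19  0.27  2.   -0.    0.88  0.38] F [ 2.4  0.2 -0.7] M [ 0.157 -0.571 -0.009] w 15.6
```

```bash
python3 -m jog '[{"tx":0,"ty":0,"tz":0,"ax":8,"ay":0,"az":0,"grip":1},{"tx":0,"ty":0,"tz":0,"ax":12,"ay":0,"az":0,"grip":1},{"tx":0,"ty":0,"tz":0,"ax":12,"ay":0,"az":0,"grip":1}]' 6
python3 to.py 568.5 132 163.7 -11
python3 -m jog '[{"tx":0,"ty":0,"tz":0,"ax":8,"ay":0,"az":0,"grip":1},{"tx":0,"ty":0,"tz":0,"ax":12,"ay":0,"az":0,"grip":1},{"tx":0,"ty":0,"tz":0,"ax":12,"ay":0,"az":0,"grip":1}]' 6
python3 to.py 568.5 132 163.7 -11
```

```text
clock: 16.65
tcp_pos: [568.8, 131.7, 162.2]
tool_rot: [[0.0, 0.388, 0.922], [0.0, 0.922, -0.388], [-1.0, 0.0, 0.0]]
force: [3.1, -0.2, -0.9]
width: 0.172
t [-0.15  0.02 -0.04] a [-11.8   0.   -0. ] clk 16.65 tcp [568.8 131.7 162.2] phi -22.8 j [ 0.19  0.27  2.   -0.    0.88  0.59] F [ 3.1 -0.2 -0.9] M [ 0.105 -0.565  0.01 ] w 15.6
clock: 17.02
tcp_pos: [568.8, 131.7, 162.2]
tool_rot: [[0.0, 0.572, 0.82], [-0.0, 0.82, -0.572], [-1.0, 0.0, 0.0]]
force: [2.2, 0.6, -0.8]
width: 0.174
t [-0.15  0.01 -0.04] a [-23.9   0.   -0. ] clk 17.02 tcp [568.8 131.7 162.2] phi -34.9 j [ 0.19  0.27  2.   -0.    0.88  0.8 ] F [ 2.2  0.6 -0.8] M [ 0.075 -0.553  0.074] w 15.8
```

```bash
python3 -m jog '[{"tx":0,"ty":0,"tz":0,"ax":0,"ay":0,"az":0,"grip":1},{"tx":0,"ty":0,"tz":0,"ax":8,"ay":0,"az":0,"grip":1},{"tx":0,"ty":0,"tz":0,"ax":12,"ay":0,"az":0,"grip":1},{"tx":0,"ty":0,"tz":0,"ax":12,"ay":0,"az":0,"grip":1}]' 12
python3 to.py 568.5 132 162.2 -47
python3 -m jog '[{"tx":0,"ty":0,"tz":0,"ax":10,"ay":0,"az":0,"grip":1},{"tx":0,"ty":0,"tz":0,"ax":20,"ay":0,"az":0,"grip":1},{"tx":0,"ty":0,"tz":0,"ax":20,"ay":0,"az":0,"grip":1}]' 
python3 to.py 568.5 132 162.2 -67
```

```text
clock: 17.52
tcp_pos: [568.8, 131.6, 162.2]
tool_rot: [[0.0, 0.732, 0.681], [-0.0, 0.681, -0.732], [-1.0, 0.0, 0.0]]
force: [2.5, 0.5, -0.3]
width: 0.171
t [-0.    0.   -0.04] a [-0.1  0.  -0. ] clk 17.52 tcp [568.8 131.6 162.2] phi -47.1 j [ 0.19  0.27  2.   -0.    0.88  1.01] F [ 2.5  0.5 -0.3] M [ 0.035 -0.62  -0.015] w 15.6
clock: 17.9
tcp_pos: [568.8, 131.7, 162.2]
tool_rot: [[0.0, 0.92, 0.391], [-0.0, 0.391, -0.92], [-1.0, 0.0, 0.0]]
force: [2.8, 1.3, -0.6]
width: 0.17
t [-0.   -0.01 -0.04] a [ 0.  0. -0.] clk 17.9 tcp [568.8 131.7 162.2] phi -67.0 j [ 0.19  0.27  2.   -0.    0.88  1.36] F [ 2.8  1.3 -0.6] M [ 0.08  -0.595  0.036] w 15.5
```

```bash
python3 -m jog '[{"tx":0,"ty":0,"tz":0,"ax":10,"ay":0,"az":0,"grip":1},{"tx":0,"ty":0,"tz":0,"ax":20,"ay":0,"az":0,"grip":1},{"tx":0,"ty":0,"tz":0,"ax":30,"ay":0,"az":0,"grip":1},{"tx":0,"ty":0,"tz":0,"ax":40,"ay":0,"az":0,"grip":1},{"tx":0,"ty":0,"tz":0,"ax":50,"ay":0,"az":0,"grip":1},{"tx":0,"ty":0,"tz":0,"ax":60,"ay":0,"az":0,"grip":1},{"tx":0,"ty":0,"tz":0,"ax":60,"ay":0,"az":0,"grip":1}]' 
python3 to.py 568.5 132 162.2 -127
python3 -m jog '[{"tx":0,"ty":0,"tz":0,"ax":0,"ay":0,"az":0,"grip":0.2},{"tx":0,"ty":0,"tz":0,"ax":0,"ay":0,"az":0,"grip":0.2},{"tx":0,"ty":0,"tz":0,"ax":0,"ay":0,"az":0,"grip":0.2},{"tx":-3,"ty":0,"tz":0,"ax":0,"ay":0,"az":0,"grip":0.2},{"tx":-8,"ty":0,"tz":0,"ax":0,"ay":0,"az":0,"grip":0.2},{"tx":-8,"ty":0,"tz":0,"ax":0,"ay":0,"az":0,"grip":0.2}]'
python3 to.py 514 -28 242 -127
```

```text
clock: 18.77
tcp_pos: [568.8, 131.6, 162.1]
tool_rot: [[-0.0, 0.8, -0.6], [-0.0, -0.6, -0.8], [-1.0, 0.0, 0.0]]
force: [3.2, -1.4, -1.2]
width: 0.168
t [-0.01 -0.04 -0.01] a [ 0.1  0.  -0. ] clk 18.77 tcp [568.8 131.6 162.1] phi -126.9 j [ 0.19  0.27  2.   -0.    0.88  2.4 ] F [ 3.2 -1.4 -1.2] M [ 0.066 -0.534  0.027] w 15.3
clock: 19.52
tcp_pos: [570.6, 132.0, 245.9]
tool_rot: [[0.006, 0.797, -0.604], [0.001, -0.604, -0.797], [-1.0, 0.004, -0.004]]
force: [0.7, 0.1, -0.2]
width: 0.399
t [ 0.34  5.15 16.18] a [-0.2 -0.2 -0.2] clk 19.52 tcp [570.6 132.  245.9] phi -127.1 j [0.19 0.16 1.95 0.   1.02 2.41] F [ 0.7  0.1 -0.2] M [ 0.094  0.058 -0.032] w 36.3
```

```bash
python3 -m jog '[{"tx":0,"ty":2,"tz":6,"ax":0,"ay":0,"az":0,"grip":0.2},{"tx":0,"ty":4,"tz":12,"ax":0,"ay":0,"az":0,"grip":0.2},{"tx":0,"ty":5.2,"tz":18,"ax":0,"ay":0,"az":0,"grip":0.2},{"tx":0,"ty":5.2,"tz":20,"ax":0,"ay":0,"az":0,"grip":0.2},{"tx":0,"ty":5.2,"tz":20,"ax":0,"ay":0,"az":0,"grip":0.2}]'
python3 - <<'E'
from h import *
a=read_camera('scene')[205:345,350:440];b=read_camera('top')[180:320,210:300]
cv2.imwrite('pics/c7.png',cv2.resize(np.hstack([a,b])[:,:,::-1],None,fx=4.2,fy=4.2,interpolation=cv2.INTER_CUBIC))
E
```

```text
clock: 20.15
tcp_pos: [488.6, -59.5, 241.8]
tool_rot: [[-0.0, 0.796, -0.606], [0.0, -0.606, -0.796], [-1.0, -0.0, 0.0]]
force: [0.5, -0.7, 0.5]
width: 0.4
```

View pics/c7.png

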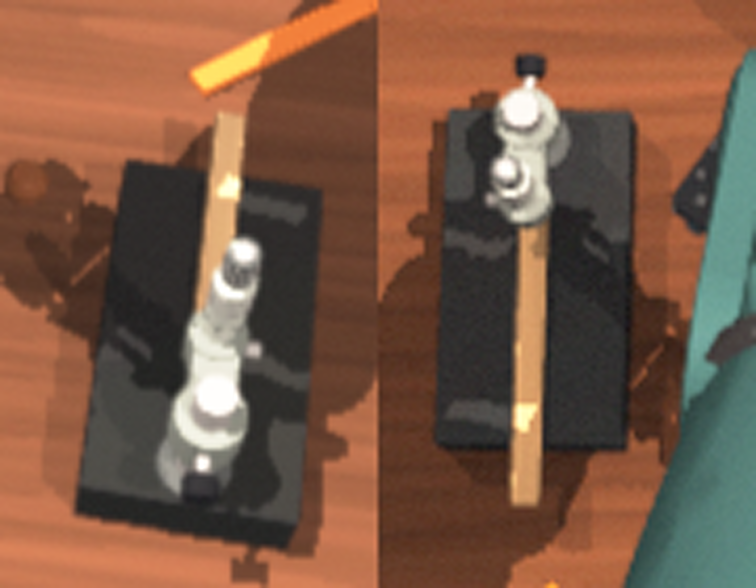

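The strip is still in place and the knob sits slightly lower. A quick numerical check of that drop against c4.

```bash
python3 - <<'E'
from h import *
a=cv2.imread('pics/c4.png',0);b=cv2.imread('pics/c7.png',0)
for n,(x0,y0,x1,y1),P in(("scene",(226,234,264,290),(569,132,172)),("top",(488,152,524,188),(569,132,180))):
  t=a[y0:y1,x0:x1];r=cv2.matchTemplate(b[y0-25:y1+25,x0-25:x1+25],t,cv2.TM_CCOEFF_NORMED);_,s,_,l=cv2.minMaxLoc(r)
  print(n,"seen px",(np.array(l)-25)/4.2,round(s,2),"px per mm down",(proj(n,np.array(P)-[0,0,1])-proj(n,P)))
E
```

```text
scene seen px [-0.47619048  0.95238095] 0.95 px per mm down [-0.08269981  0.26263495]
top seen px [0.47619048 0.47619048] 0.9 px per mm down [0.05746686 0.09049168]
```

```bash
python3 -c "
from plant import *
print(close_job(), sense()['clock'])"
```

```text
the job is handed in; nothing more can be done
the job is handed in; nothing more can be done
```

The bead strip lies flat on the granite with its end about 12 mm past the spindle axis. The spindle is closed on it with the ratchet, and I handed the job in at about 20 s. The ratchet angle itself was never read, so the slip below is inferred.

- **Strip:** after I let go, the pictures put it within about 1–2 mm sideways of the spindle axis. It still lay in place in the last picture.
- **Ratchet:** I turned the knob about 270° clockwise with a light grip (6–12 N), following it down for the first 154°. Over the last 116° I held the tool at constant height. The vertical force stayed between about -0.3 and -1.2 N, including at the firmer 12 N grip. A knob still going down would have pulled much harder, so I take this as the ratchet slipping, well over the 36° asked.
- **Knob drop:** pictures before and after show about 3.6 mm in the scene view, which agrees with the expected 3–4.5 mm gap. The top view alone gives a rougher 5–8 mm, from a shift of only about half a pixel.
- **Forces:** pressing the strip onto the granite briefly reached 17 N at the wrist. At the knob the vertical force read at most 3.2 N, well under the limits.
- **Disagreements:** the two cameras differed by about 2–4 mm on the stand position, and I used their mean. The wrist torque was too noisy to show the ratchet letting go. The spindle's contact with the strip was hidden from both cameras.

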